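Open the tall grinding jar

ROBOT

A 7-joint arm with a two-finger parallel gripper is mounted at the origin on a cart in front of the work surface, level with it; the furniture and walls round the work are solid. World frame = base frame: x ahead of the robot, y to its left, z up, the work surface at z = 0. Lengths are in mm, angles in rad, forces in N, time in s.
With the tool pointing down it reaches from about 400 to 875 mm from the base axis. Payload 4.4 kg.
Tool frame: the origin (TCP) lies on the centre line of the jaws, within the pads' length; the fingertips stand 8 mm ahead of it and the grasp point (between the pads) lies 11 mm behind it (arm.tcp_to_tips is the distance from the TCP to the fingertips, in mm); z points along the fingers, y is the line along which they close (so a half turn about z gives the same grasp; the last joint's range is limited). The gripper opens to 85 mm and grips with 20 to 120 N. Pads are 22 mm wide; open, the fingers measure 114 mm over their backs; the gripper's body (76 mm by 85 mm) begins 54 mm behind the grasp point. The pads swing forward as they close: fully open they stand 13 mm farther back than shut.
Start: joints at [-1.202, 0.628, 0.038, 1.517, -0.027, 0.996, -0.02], TCP at [273.777, 589.546, 202.313] pointing down, gripper open.
Joint ranges: [-3.06, 3.06], [-0.37, 2.12], [-1.25, 1.32], [0.18, 2.47], [-1.1, 4.24], [0.23, 1.98], [-2.94, 2.94]. Speed limits (rad/s): [2.57, 2.57, 3.14, 3.14, 3.14, 3.14, 3.14].

INTERFACE

Orientations are given as a unit quaternion [w, x, y, z].
In Python, from cell import arm, jaws, optics, ticket, finder gives the robot as it stands. The module is installed in compiled form; this text tells all that it offers. Calls block until the motion is done:
- arm.movep(position, orientation): joint-space move of the TCP to a pose.
- arm.move_straight(position, frame=None, rate=150): straight line of the TCP; frame=None keeps the orientation; rate is the mean speed in mm/s.
- arm.set_joints(angles): joint-space move.
- jaws.gripper_to(opening): opening from 0.0 (shut) to 1.0 (fully open); the grip force is fixed at half the most; returns when the fingers have stopped.
- arm.pause(seconds).
- arm.solve_ik(position, orientation): joint angles nearest the present ones, or None.
- arm.state(): the state.
- optics.get_image(name): name is "scene" or "top"; returns a dict with "pixels" (400x640x3 uint8, red, green, blue), "range_z" (400x640 float32, mm along the optical axis (not along the pixel's ray), 0 where there is no reading), "mtx" (3x3 intrinsics, pixels), "R" (3x3) and "t" (3): a world point X has camera coordinates R X + t. Camera axes: x right, y down, z forward; pixel columns grow to the right and rows downward; lengths in mm; the calibration is good to about 2 mm. A picture is of the moment at which its call begins.
A pose or a line that the arm cannot do raises arm.IKError and nothing moves.
- ticket.sign_off(): hands the job in; it is judged then, once.
Trained networks look in a picture, given as the dict that the camera call returned (one of the last four; its "shot" number tells which), for a name from the list of things; names that differ only in an ending like _2 or _b are one class to them, and where a whole thing is asked for, a point or a joint stands for the part that bears it (a point fixed in the world has none). Each returns a list of dicts, best first, with "conf" (0 to 1); they miss things now and then, are a little off and sometimes report something else, mostly with a low value. They report only what shows in the picture. A call takes as long as a camera call. They do not tell look-alikes from the thing itself.
- finder.masks_of(picture, thing): "mask" (400x640 bool, what is visible of it).
- finder.tip_of(picture, thing): "centre" ([x, y, z] in mm, in world coordinates, good to about 4 mm: a listed point, or the origin of a listed thing).
The state is a dict: "clock": time; "joints": joint angles; "qd": joint speeds; "joint_torque": joint torques, N m; "tcp_pos": TCP position; "tcp_rot": TCP orientation; "ft_force": force on the tool from outside, world axes, zero at the start; "wrist_torque": the same for the moment, N m; "grip_width": opening from 0.0 (shut) to 1.0 (fully open); "finger_force": force on a finger pad.
Only numpy, scipy, OpenCV 4.12 (cv2) and the standard library are available. Lean on these libraries where they do the work, as an engineer would, in place of code of your own. Each camera call takes 0.05 s, during which the arm holds its last target. There are 200 camera calls.

TASK

Unscrew the cap of the taller of the two steel grinding jars (counterclockwise from above, less than a quarter turn is left on its coarse thread), keep hold of it as it comes free, and set it down in the plywood tray, wing grip upward, without dropping it. Leave the cap of the shorter jar as it is.

Things in the scene. Friction and masses are not known exactly. Their poses are not given: they have to be found in the camera images.
- mill_tall: taller steel grinding jar, round, 86 mm across (foot 104), fixed. Cap seat 100 mm, top of mouth collar 112 mm above the bench (shorter jar: 60 and 72). Origin: centre of underside, z up. Two claws of the collar, centred on its +x and -x axes, hold the cap's lugs (2 mm play). A cap whose x axis is 0.85 to 2.1 rad counterclockwise of the jar's, best 1.25, lifts straight off
- cap_tall: loose cap of the taller jar, 0.2 kg: disc 54 mm across, 16 mm thick, with 2 lugs (70 mm over both); on top an upright wing grip 14 mm thick, 48 mm long, from 16 to 47 mm above the underside. Origin: centre of underside, z up; x along the wing grip and lugs. At the start its x axis is -0.1 to 0.2 rad counterclockwise of the jar's. Turns easily; clockwise meets a stop
- cap_short: the same cap on the shorter jar, to be left alone; origin at the centre of its underside, 60 mm above the bench.
- tray: low square open tray of plywood, fixed, 170 x 170 mm outside and 24 mm high, walls 6 mm. Origin: centre of its underside, z up; the inner floor lies 6 mm above it.
There are look-alikes about, which are no part of the job. What is shaped like the cap_tall but blue is not meant.

How it is judged:
By the outcome, as a careful person would: the job done as asked, in the order asked, and still so for the second after the job is handed in, with the robot touching nothing.
It also fails if it takes over 48 s, if anything falls off the work surface, if the arm or the gripper's body presses on something with over 40 N, if the wrist force passes 120 N, or if a joint passes its speed limit or range.

## Working session

There is one attempt and no reset: what is moved stays moved. The work goes in short steps, each a Python script; the robot and the scene stay as the last script left them, time stands still between calls to the robot, and variables do not carry over. Pictures are saved under pics/ and viewed, at most 10 in all, crops included, and the job is handed in when it is done.

```bash
mkdir -p pics; cat > h.py <<'E'
import numpy as np, cv2
from cell import arm, jaws, optics, ticket, finder
def cloud(p):
    z=p["range_z"].astype(float); v,u=np.mgrid[:400,:640]; K=np.array(p["mtx"])
    c=np.stack([(u-K[0,2])/K[0,0]*z,(v-K[1,2])/K[1,1]*z,z],-1)
    w=(c-np.array(p["t"]))@np.array(p["R"]); w[z==0]=np.nan; return w
def save(p,name): cv2.imwrite("pics/"+name,cv2.cvtColor(p["pixels"],cv2.COLOR_RGB2BGR))
def px(p,X):
    c=np.array(p["R"])@np.array(X)+np.array(p["t"]); q=np.array(p["mtx"])@c; return (q[:2]/q[2]).round().tolist()
E
python3 - <<'E'
from h import *
for n in("scene","top"):
    p=optics.get_image(n); save(p,n+"0.png")
    for t in("mill_tall","cap_tall","cap_short","tray"):
        for r in finder.tip_of(p,t): print(n,t,round(r["conf"],2),np.round(r["centre"]),px(p,r["centre"]))
print(arm.state(), arm.tcp_to_tips)
E
```

```text
scene mill_tall 0.94 [620. 165.  -1.] [379.0, 247.0]
scene cap_tall 0.7 [618. 168.  98.] [383.0, 213.0]
scene cap_tall 0.55 [379. 403.   1.] [235.0, 233.0]
scene cap_short 0.97 [473. 128.  59.] [344.0, 266.0]
scene cap_short 0.43 [621. 167.  -5.] [379.0, 248.0]
scene tray 0.83 [528. 389.   2.] [290.0, 212.0]
top mill_tall 0.6 [619. 162.  -2.] [361.0, 160.0]
top cap_tall 0.92 [623. 167. 101.] [363.0, 148.0]
top cap_tall 0.7 [379. 403.   0.] [258.0, 264.0]
top cap_tall 0.48 [528. 388.   0.] [265.0, 199.0]
top cap_short 0.91 [470. 132.  61.] [379.0, 222.0]
top tray 0.82 [530. 389.   2.] [265.0, 198.0]
{'clock': 0.5, 'joints': array([-1.20180207,  0.62843585,  0.03852546,  1.51747035, -0.02696928,
        0.99627106, -0.01998982]), 'qd': array([-0.00082522, -0.00265284, -0.00142981,  0.00029013, -0.00071067,
       -0.0008843 ,  0.00035778]), 'joint_torque': array([-1.73954570e-03, -5.62811780e+01,  1.22391298e+00, -1.93604583e+01,
        1.08729323e-02,  2.69813660e-03, -3.46361173e-05]), 'tcp_pos': array([273.7859126 , 589.50370606, 202.26808449]), 'tcp_rot': array([-2.95602814e-06,  2.15698668e-01,  9.76459975e-01, -3.28555922e-05]), 'ft_force': array([ 0.74015396,  0.09377788, -0.20619235]), 'wrist_torque': array([-0.03852703,  0.04814927, -0.06748673]), 'finger_force': 0.0, 'grip_width': 0.9990399566207046} 8.0
```

View pics/scene0.png

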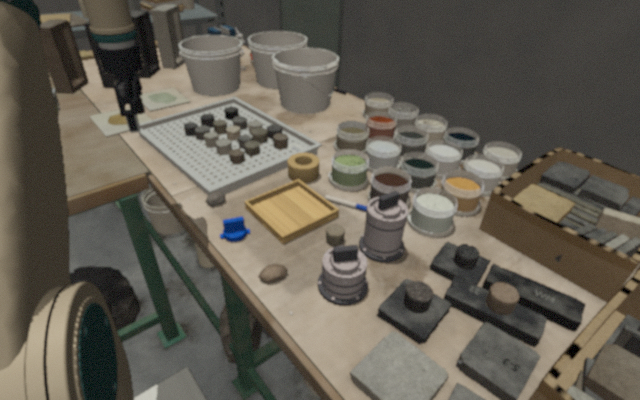

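View pics/top0.png

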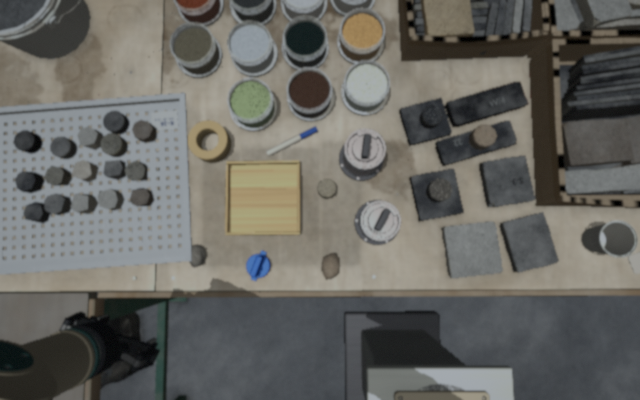

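The candidates for the cap are the dark wing on the tall jar, at scene (385,200) and top (365,147), the short jar's cap at scene (344,255) and top (379,218), and the blue look-alike at scene (235,230) and top (258,264). The tray is at top (264,198). By the description I choose the tall jar's cap at (620,166). Next I measure the wing and take a close crop.

```bash
python3 - <<'E'
from h import *
ims=[]
for n in("top","scene"):
    p=optics.get_image(n); w=cloud(p)
    for nm,c,h in(("tall",(621,167),100),("short",(471,130),60)):
        d=np.hypot(w[...,0]-c[0],w[...,1]-c[1])<45
        m=d&(w[...,2]>h+36)
        q=w[m]
        if len(q)>4:
            r=cv2.minAreaRect(q[:,:2].astype(np.float32)); e=np.linalg.svd(q[:,:2]-q[:,:2].mean(0))[2][0]
            print(n,nm,len(q),"rect",r,"ax",np.arctan2(e[1],e[0]),"z",np.percentile(q[:,2],[5,50,95]))
    u,v=px(p,(621,167,125)); u,v=int(u),int(v)
    c=p["pixels"][v-35:v+35,u-35:u+35]; ims.append(cv2.resize(c,(390,390),interpolation=cv2.INTER_CUBIC))
    # obstacle height profile around
    for a in range(0,360,30):
        t=np.radians(a); X=621+75*np.cos(t); Y=167+75*np.sin(t)
        k=np.hypot(w[...,0]-X,w[...,1]-Y)<22
        print(a, np.round(np.nanmax(w[k][:,2])) if k.any() else None,end="; ")
    print()
    m=finder.masks_of(p,"tray")[0]["mask"]; q=w[m]; q=q[(q[:,2]>18)&(q[:,2]<32)]; print("tray",cv2.minAreaRect(q[:,:2].astype(np.float32)))
cv2.imwrite("pics/crop.png",cv2.cvtColor(np.hstack(ims),cv2.COLOR_RGB2BGR))
E
```

```text
top tall 168 rect ((621.1344604492188, 164.58042907714844), (13.95881175994873, 47.3782844543457), 83.01513671875) ax 3.0055626036863314 z [142.54508293 146.35324598 148.86553669]
top short 162 rect ((473.1195983886719, 130.88108825683594), (14.077898025512695, 47.622047424316406), 61.3394889831543) ax 2.6410571526094007 z [102.22079988 106.11287262 108.64805871]
0 7.0; 30 7.0; 60 4.0; 90 6.0; 120 36.0; 150 35.0; 180 4.0; 210 5.0; 240 12.0; 270 9.0; 300 4.0; 330 4.0; 
tray ((531.6282958984375, 392.0091552734375), (169.5929412841797, 169.97605895996094), 89.76029205322266)
scene tall 151 rect ((621.9179077148438, 162.13446044921875), (15.241850852966309, 48.033016204833984), 84.86320495605469) ax 2.9966860461106943 z [136.67239275 144.17449089 146.20540391]
scene short 201 rect ((473.4611511230469, 128.36654663085938), (16.544620513916016, 47.255855560302734), 61.93429183959961) ax 2.625832770633767 z [ 96.81008032 104.00561468 106.19057941]
0 1.0; 30 None; 60 1.0; 90 1.0; 120 34.0; 150 33.0; 180 None; 210 10.0; 240 11.0; 270 10.0; 300 10.0; 330 7.0; 
tray ((532.9327392578125, 389.03802490234375), (172.26312255859375, 171.87847900390625), 0.22371290624141693)
```

View pics/crop.png

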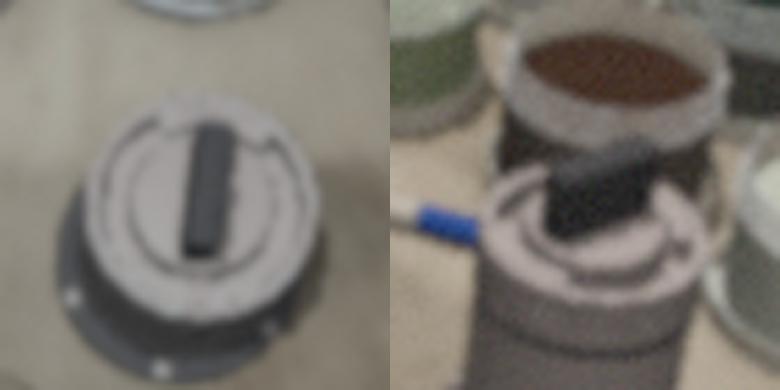

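The crop confirms the dark cap with its wing on the tall jar, at top (365,147). The wing axis is about -0.13 rad, centred at (621.4,163.5) with its top at 147 mm, which matches the given sizes. The tray centre is about (531,390). Now I plan and approach.

```bash
cat >> h.py <<'E'
from scipy.spatial.transform import Rotation as Ro
def down(a):  # closing axis y at world yaw a, tool z down
    y=np.array([np.cos(a),np.sin(a),0]); z=np.array([0,0,-1.]); x=np.cross(y,z)
    q=Ro.from_matrix(np.stack([x,y,z],1)).as_quat(); return [q[3],*q[:3]]
def yaw(q):
    m=Ro.from_quat([*q[1:],q[0]]).as_matrix(); return np.arctan2(m[1,1],m[0,1])
E
python3 - <<'E'
from h import *
s=arm.state(); print("yaw",yaw(s["tcp_rot"]))
opts=[]
for a in(-.13+np.pi/2,-.13-np.pi/2):
    j=arm.solve_ik([621.4,163.5,240],down(a)); j2=arm.solve_ik([531,390,120],down(a+1.2)); 
    print(a,None if j is None else np.round(j,2),None if j2 is None else np.round(j2,2))
    if j is not None: opts.append((a,j))
E
```

```text
yaw 1.1359745721627115
1.4407963267948967 [-0.31  0.58  0.01  1.49 -0.01  1.07  1.15] [-0.47  0.75 -0.36  1.56  0.32  0.89  1.7 ]
-1.7007963267948965 [-0.74  0.7   0.8   1.51 -0.53  1.16 -1.54] [-0.91  0.77  0.42  1.58 -0.37  0.88 -0.86]
```

```bash
python3 - <<'E'
from h import *
a=-.13+np.pi/2; q=down(a)
arm.movep([621.4,163.5,215],q)
jaws.gripper_to(0.6)
arm.move_straight([621.4,163.5,126],rate=100)
s=arm.state(); print(s["clock"],s["tcp_pos"],s["ft_force"])
p=optics.get_image("scene"); u,v=map(int,px(p,(621,164,130)))
cv2.imwrite("pics/pre.png",cv2.cvtColor(cv2.resize(p["pixels"][v-60:v+60,u-60:u+60],(500,500)),cv2.COLOR_RGB2BGR))
jaws.gripper_to(0.0)
s=arm.state(); print(s["clock"],s["tcp_pos"],s["ft_force"],s["wrist_torque"],s["grip_width"],s["finger_force"],np.round(s["joints"],2))
E
```

```text
4.1583 [621.99108013 163.65780332 126.70371937] [-0.48210343  0.50976167  0.51842082]
4.7417 [621.38451946 163.50155334 126.01065715] [0.30089825 0.19322985 0.94098081] [ 0.02415939 -0.02044784  0.00019322] 0.00048009057573448533 0.0 [-0.3   0.7  -0.    1.61  0.    0.83  1.14]
```

View pics/pre.png

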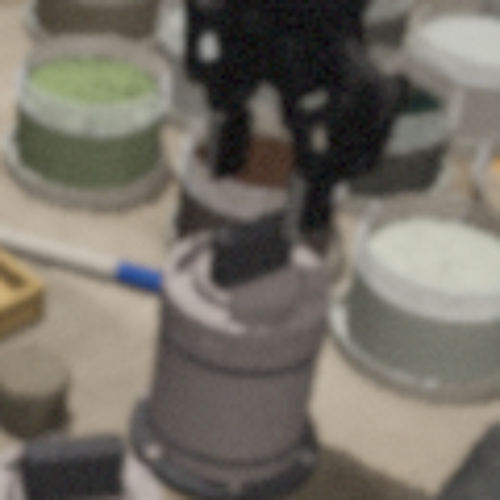

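The picture shows the fingers (crop (232,170) and (320,225)) behind or above the wing (252,240). The jaws then shut fully on nothing, so I measure where they are.

```bash
python3 - <<'E'
from h import *
out=[]
for n in("top","scene"):
    p=optics.get_image(n); w=cloud(p); u,v=map(int,px(p,(621,164,130)))
    o=cv2.resize(p["pixels"][v-50:v+50,u-50:u+50],(390,390),interpolation=cv2.INTER_CUBIC); out.append(o)
    k=(np.hypot(w[...,0]-621,w[...,1]-164)<90)&(w[...,2]>116)
    q=w[k]
    for lo in range(110,230,10):
        b=q[(q[:,2]>=lo)&(q[:,2]<lo+10)]
        if len(b): print(n,lo,len(b),np.round(b.min(0)),np.round(b.max(0)),np.round(b.mean(0)))
    print([px(p,(621.4,163.5,z)) for z in(118,126,147)],"crop origin",u-50,v-50)
cv2.imwrite("pics/closed.png",cv2.cvtColor(np.hstack(out),cv2.COLOR_RGB2BGR))
s=arm.state();print(s["tcp_pos"],s["tcp_rot"],yaw(s["tcp_rot"]),s["grip_width"],s["clock"])
E
```

```text
top 110 109 [591. 140. 116.] [633. 191. 120.] [613. 166. 117.]
top 120 13 [597. 164. 121.] [625. 174. 130.] [606. 171. 126.]
top 130 9 [598. 162. 131.] [616. 173. 140.] [602. 169. 135.]
top 140 60 [598. 159. 142.] [618. 174. 150.] [606. 167. 146.]
top 150 2 [604. 164. 150.] [608. 172. 150.] [606. 168. 150.]
top 160 13 [610. 159. 160.] [617. 177. 170.] [613. 169. 166.]
top 170 8 [610. 160. 170.] [617. 178. 179.] [611. 166. 174.]
top 180 2 [611. 168. 181.] [611. 170. 182.] [611. 169. 182.]
top 190 3 [610. 174. 197.] [613. 187. 200.] [611. 179. 198.]
top 200 17 [605. 135. 202.] [623. 201. 210.] [613. 182. 207.]
top 210 34 [604. 124. 210.] [624. 205. 220.] [613. 177. 214.]
top 220 43 [604. 118. 220.] [623. 214. 230.] [613. 173. 225.]
[[366.0, 147.0], [366.0, 146.0], [367.0, 144.0]] crop origin 316 96
scene 110 38 [598. 138. 116.] [645. 184. 120.] [617. 158. 118.]
scene 120 76 [598. 153. 120.] [644. 172. 130.] [617. 158. 125.]
scene 130 79 [598. 153. 130.] [644. 169. 140.] [617. 158. 135.]
scene 140 104 [599. 153. 140.] [644. 171. 148.] [619. 161. 144.]
scene 150 15 [611. 155. 154.] [629. 168. 160.] [616. 159. 157.]
scene 160 55 [610. 147. 160.] [628. 175. 170.] [616. 157. 165.]
scene 170 59 [611. 147. 170.] [628. 177. 180.] [616. 157. 175.]
scene 180 56 [610. 147. 180.] [628. 175. 189.] [616. 157. 184.]
scene 190 48 [609. 133. 190.] [636. 191. 200.] [613. 162. 196.]
scene 200 136 [606. 125. 200.] [631. 201. 210.] [615. 159. 205.]
scene 210 135 [605. 118. 210.] [636. 208. 220.] [614. 158. 215.]
scene 220 175 [604. 108. 220.] [639. 216. 230.] [614. 161. 225.]
[[387.0, 205.0], [388.0, 202.0], [389.0, 194.0]] crop origin 338 151
[621.38834414 163.49493893 125.9736075 ] [-1.71932504e-05  6.49570555e-02  9.97888060e-01  3.45718793e-06] 1.4407906813426608 0.002449297099977984 4.8417
```

View pics/closed.png

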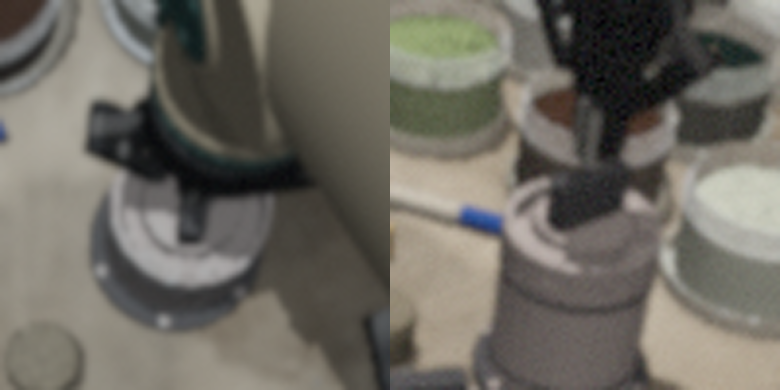

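The shut fingertips are seen at about z=152, just above the wing top, though the TCP reads 126. I raise the arm clear and measure where the tips really are relative to the TCP, shut and open.

```bash
python3 - <<'E'
from h import *
arm.move_straight([621.4,163.5,186],rate=150); arm.pause(.3)
out=[]
for g in(0.0,0.5):
    jaws.gripper_to(g); arm.pause(.2)
    s=arm.state(); print(g,s["tcp_pos"],s["grip_width"])
    for n in("scene","top"):
        p=optics.get_image(n); w=cloud(p)
        k=(np.hypot(w[...,0]-621,w[...,1]-164)<70)&(w[...,2]>152)&(w[...,2]<290); q=w[k]
        for lo in range(150,290,10):
            b=q[(q[:,2]>=lo)&(q[:,2]<lo+10)]
            if len(b): print(n,lo,len(b),np.round(b.min(0)),np.round(b.max(0)))
        if n=="scene":
            u,v=map(int,px(p,(621,164,186))); print([ (np.array(px(p,(621.4,163.5,z)))-[u-50,v-50])*4 for z in(147,178,186,210)])
            out.append(cv2.resize(p["pixels"][v-50:v+50,u-50:u+50],(400,400),interpolation=cv2.INTER_CUBIC))
cv2.imwrite("pics/raised.png",cv2.cvtColor(np.hstack(out),cv2.COLOR_RGB2BGR))
E
```

```text
0.0 [621.41995467 163.54385    186.0202822 ] 0.00135312553548719
scene 210 20 [611. 154. 214.] [629. 169. 220.]
scene 220 58 [610. 147. 220.] [629. 174. 230.]
scene 230 69 [610. 148. 230.] [628. 177. 240.]
scene 240 67 [610. 147. 240.] [629. 175. 250.]
scene 250 59 [607. 132. 250.] [632. 194. 260.]
scene 260 158 [606. 124. 260.] [631. 201. 270.]
scene 270 152 [605. 116. 270.] [636. 206. 280.]
scene 280 219 [603. 109. 280.] [636. 214. 290.]
[array([192., 264.]), array([200., 216.]), array([200., 204.]), array([208., 160.])]
top 210 2 [612. 166. 220.] [612. 170. 220.]
top 220 16 [610. 151. 221.] [617. 176. 229.]
top 230 15 [609. 159. 230.] [617. 177. 238.]
top 240 9 [609. 162. 240.] [612. 170. 249.]
top 250 7 [609. 168. 253.] [617. 182. 259.]
top 260 28 [605. 133. 261.] [627. 199. 270.]
top 270 44 [604. 124. 270.] [624. 208. 280.]
top 280 62 [603. 116. 280.] [624. 215. 290.]
0.5 [621.38055698 163.49309647 186.01844542] 0.5042300267692449
scene 210 32 [609. 134. 215.] [638. 191. 220.]
scene 220 89 [608. 127. 220.] [637. 196. 230.]
scene 230 107 [607. 126. 230.] [637. 198. 240.]
scene 240 110 [607. 126. 240.] [637. 198. 250.]
scene 250 83 [605. 125. 250.] [638. 205. 260.]
scene 260 205 [603. 107. 260.] [639. 218. 270.]
scene 270 174 [603. 104. 270.] [639. 219. 280.]
scene 280 249 [601. 102. 280.] [638. 223. 290.]
[array([192., 264.]), array([200., 216.]), array([200., 204.]), array([208., 160.])]
top 210 2 [615. 142. 219.] [618. 192. 220.]
top 220 17 [608. 131. 223.] [620. 198. 230.]
top 230 15 [607. 133. 231.] [623. 198. 240.]
top 240 12 [607. 138. 241.] [619. 199. 250.]
top 250 13 [605. 125. 250.] [619. 200. 260.]
top 260 73 [602. 112. 260.] [635. 218. 270.]
top 270 116 [602. 110. 270.] [633. 220. 280.]
top 280 60 [601. 110. 280.] [621. 222. 290.]
```

View pics/raised.png

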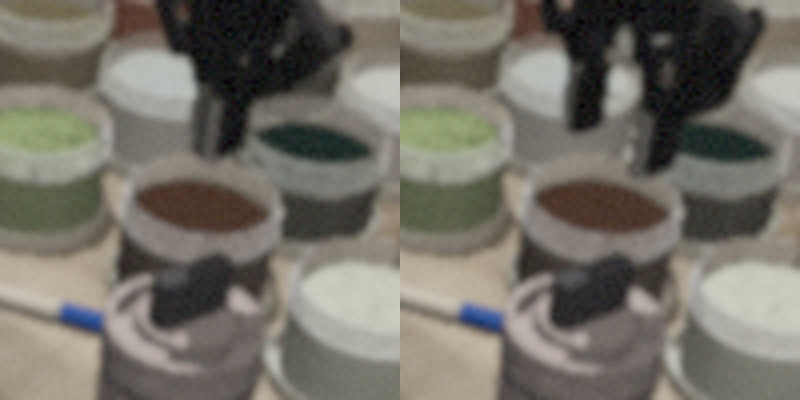

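Both cameras agree that the tips stand 27 mm behind the reported TCP rather than 8 mm ahead, so the tool offset is about 35 mm too long along tool z. The x and y readings are right. I command z 35 mm lower, descending in steps and watching the force.

```bash
echo "ZOFF=-35.0" >> h.py; python3 - <<'E'
from h import *
for z in(150,135,128):
    arm.move_straight([621.4,163.5,z+ZOFF],rate=80); s=arm.state(); print(z,s["ft_force"])
    if abs(s["ft_force"][2])>8: break
jaws.gripper_to(0.0); arm.pause(.2)
s=arm.state(); print(s["clock"],s["tcp_pos"],s["ft_force"],s["wrist_torque"],s["grip_width"],s["finger_force"],np.round(s["joints"],2))
E
```

```text
150 [ 0.56460124 -0.01314764 -0.53516244]
135 [0.17861938 0.64638166 0.12829396]
128 [-0.63284426 -0.19853213 -0.55179335]
9.175 [621.72717698 163.62626832  93.38042932] [ 0.22077403 -0.57771308  3.57042837] [ 0.05061528  0.03393188 -0.02888553] 0.151422010961518 59.56565022468567 [-0.3   0.74 -0.    1.64  0.    0.76  1.14]
```

The jaws hold the wing (13–14 mm wide, 60 N). Now I turn counterclockwise with joint 7.

```bash
python3 - <<'E'
from h import *
j0=np.array(arm.state()["joints"])
for d in(.2,.4,.6,.8,1.0,1.2):
    j=j0.copy(); j[6]+=d; arm.set_joints(j); s=arm.state()
    print(d,round(yaw(s["tcp_rot"]),3),np.round(s["tcp_pos"],1),np.round(s["ft_force"],1),np.round(s["wrist_torque"],2),round(s["grip_width"],3))
    if np.linalg.norm(s["ft_force"])>40 or abs(s["wrist_torque"][2])>3: print("stop");break
print(s["clock"])
E
```

```text
0.2 1.637 [621.7 163.6  93.4] [ 0.  -0.4  1.7] [0.02 0.04 0.08] 0.15
0.4 1.835 [621.8 163.6  93.4] [ 1.  -0.   1.8] [ 0.01 -0.02  0.11] 0.152
0.6 2.034 [621.8 163.6  93.4] [ 0.7 -0.5  2.3] [-0.02  0.03  0.06] 0.15
0.8 2.234 [621.8 163.6  93.4] [-1.  -0.3  1.5] [-0.02  0.05  0.04] 0.153
1.0 2.434 [621.8 163.6  93.4] [-0.1 -0.3  2.5] [0.02 0.04 0.09] 0.155
1.2 2.634 [621.8 163.6  93.4] [0.1 0.2 1.9] [-0.04  0.03  0.06] 0.151
11.025
```

```bash
python3 - <<'E'
from h import *
x,y,z0=arm.state()["tcp_pos"]
for dz in(3,8,20,90):
    arm.move_straight([x,y,z0+dz],rate=40 if dz<30 else 100); s=arm.state()
    print(dz,np.round(s["ft_force"],1),np.round(s["wrist_torque"],2),round(s["grip_width"],3))
    if np.linalg.norm(s["ft_force"])>15: print("stop");break
out=[]
for n in("scene","top"):
    p=optics.get_image(n); w=cloud(p); u,v=map(int,px(p,(621,164,170)))
    out.append(cv2.resize(p["pixels"][v-55:v+55,u-50:u+50],(390,429)))
    for r in finder.tip_of(p,"cap_tall"): print(n,round(r["conf"],2),np.round(r["centre"]))
cv2.imwrite("pics/lift.png",cv2.cvtColor(np.hstack(out),cv2.COLOR_RGB2BGR)); print(s["clock"])
E
```

```text
3 [-0.1 -0.2 -2.4] [-0.01 -0.01  0.  ] 0.151
8 [ 0.9  0.7 -3. ] [-0.01  0.04 -0.  ] 0.15
20 [ 0.2  0.4 -3.2] [ 0.03 -0.03  0.01] 0.153
90 [-0.1  0.4 -2.9] [-0.   -0.01 -0.  ] 0.151
scene 0.82 [620. 164. 189.]
scene 0.66 [381. 404.  -0.]
top 0.85 [382. 404.  -0.]
top 0.74 [625. 164. 189.]
12.85
```

View pics/lift.png

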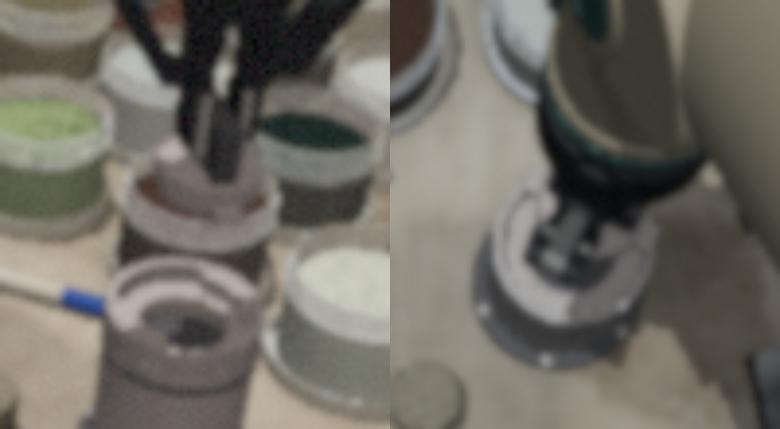

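The cap is free and held, with its underside at about 189 mm and the collar of the jar empty at crop (185,320). Now I carry it to the tray and lower it until it touches.

```bash
python3 - <<'E'
from h import *
s=arm.state(); q=s["tcp_rot"]
arm.movep([531.5,390,120],down(yaw(q)-0.4))
arm.move_straight([531.5,390,12],rate=100); arm.pause(.2)
b=np.mean([arm.state()["ft_force"][2] for _ in range(5)]); z=12; print("base",b)
while z>-7:
    z-=1; arm.move_straight([531.5,390,z],rate=20); f=arm.state()["ft_force"][2]
    if f-b>3: break
s=arm.state(); print(z,f,s["tcp_pos"],s["clock"],s["grip_width"])
E
```

```text
base -2.0183768036943435
-1 1.9170589514833463 [531.66819874 390.09016481  -0.58930167] 18.725 0.15348160110824893
```

Contact came at tcp -0.6, exactly as predicted for the tray floor. Now I release and retreat.

```bash
python3 - <<'E'
from h import *
jaws.gripper_to(0.35); arm.pause(.2)
arm.move_straight([531.5,390,70],rate=80); arm.move_straight([531.5,390,180],rate=150)
arm.movep([350,560,200],arm.state()["tcp_rot"]); arm.pause(.3)
out=[]
for n in("scene","top"):
    p=optics.get_image(n); save(p,n+"_end.png")
    for t in("cap_tall","cap_short"):
        for r in finder.tip_of(p,t): print(n,t,round(r["conf"],2),np.round(r["centre"]))
    w=cloud(p); k=(np.abs(w[...,0]-531)<60)&(np.abs(w[...,1]-390)<60)&(w[...,2]>45); q=w[k]
    if len(q): print(cv2.minAreaRect(q[:,:2].astype(np.float32)),np.percentile(q[:,2],[5,95]))
    u,v=map(int,px(p,(531,300,60))); out.append(cv2.resize(p["pixels"][v-75:v+75,u-100:u+100],(400,300)))
cv2.imwrite("pics/end.png",cv2.cvtColor(np.hstack(out),cv2.COLOR_RGB2BGR)); s=arm.state(); print(s["clock"],s["ft_force"])
E
```

```text
scene cap_tall 0.72 [528. 393.   4.]
scene cap_tall 0.56 [378. 402.   0.]
scene cap_short 0.81 [472. 130.  60.]
((533.0392456054688, 386.850830078125), (48.714683532714844, 14.230667114257812), 38.30674362182617) [46.48928113 52.92751532]
top cap_tall 0.96 [378. 404.   0.]
top cap_tall 0.56 [534. 388.   6.]
top cap_short 0.56 [469. 130.  63.]
((531.5220336914062, 389.4193420410156), (46.51451873779297, 13.819713592529297), 38.518070220947266) [49.54037498 55.39562885]
22.7333 [ 0.53528298 -0.54445432  0.14340735]
```

View pics/end.png

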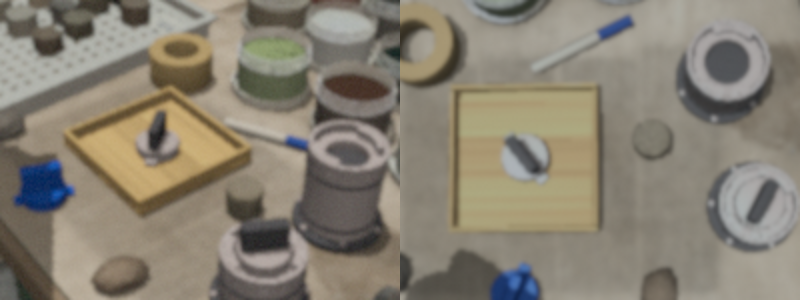

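The cap stands upright, wing up, in the tray (crop (157,140) and (525,157)), with its top at 53 mm as expected. The tall jar is open, the short jar's cap is untouched, and the robot is clear.

```bash
python3 -c "
from cell import ticket; print(ticket.sign_off())"
```

```text
the job is handed in; nothing more can be done
None
```

The tall jar's cap is unscrewed and standing wing-up in the tray, the short jar's cap is untouched, and I handed the job in at about 23 s; the reported tool point was 35 mm too low, so I corrected for it after the first grasp closed on nothing.

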